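# Build up the gearbox shaft and the tensioner pin

### The job

Fit the drive parts lying on the bench: onto the thick shaft of the grey gearbox thread the toothed sprocket first (lying flat with its hub up, as it lies now), then the long spacer sleeve, then the ball bearing; onto the thin pin of the tensioner plate thread the belt pulley and then the small plain collar on top of it. Every part must sit flat, fully down on what is beneath it, and be let go.

Things in the scene. Friction and masses are not known exactly. Their poses are not given: they have to be found in the camera images.
- sprocket_centre (a point): Chain sprocket, dark steel: a toothed disc 88 mm across the teeth and 8 mm thick, at the bottom, with a round hub 44 mm in diameter standing on it; 24 mm high overall, so the hub's sides are free from 8 to 24 mm above its underside. Bore 30 mm right through. About 0.35 kg. It lies flat on the bench, hub up; grip it by the hub. The point is on its axis, 12 mm above its underside; its z axis runs along the bore, up out of the hub.
- sleeve_centre (a point): Spacer sleeve, plain steel tube, 42 mm outside diameter, bore 30 mm, 32 mm high (the tallest of the loose rings), about 0.16 kg. It stands on end on the bench. The point is on its axis, half-way up (16 mm above its underside); z runs along the bore.
- bearing_centre (a point): Ball bearing, a flat steel ring with a black ring-shaped shield on each face, 52 mm outside diameter, bore 30 mm, 15 mm high, about 0.14 kg, lying flat. The point is on its axis, half-way up (7.5 mm above its underside); z runs along the bore.
- pulley_centre (a point): Belt pulley, aluminium, with a groove round its rim and a dark web on its upper face, 60 mm outside diameter, bore 22 mm, 22 mm high, about 0.13 kg, lying flat; to the gripper its outside is a plain cylinder. The point is on its axis, half-way up (11 mm above its underside); z runs along the bore.
- collar_centre (a point): Plain collar, the smallest ring, steel, 36 mm outside diameter, bore 22 mm, 14 mm high, about 0.07 kg, lying flat. The point is on its axis, half-way up (7 mm above its underside); z runs along the bore.
- shaft_seat (a point): Seat of the gearbox's upright shaft. The gearbox is a fixed grey block 150 x 120 mm, 45 mm high, with a bolt in each top corner; in the middle of its top is a round seat 44 mm in diameter whose face is 50 mm above the bench, and from it the thick bright steel shaft, 24 mm in diameter, rises 80 mm (its last 14 mm taper to an 8 mm tip). The point is on the shaft's axis at the seat's face, where the first part comes to rest; z is up.
- pin_seat (a point): Seat of the tensioner's pin. The tensioner is a fixed dark steel plate 120 x 90 mm, 10 mm thick, with two black slots; in its middle is a round seat 34 mm in diameter whose face is 16 mm above the bench, and from it the thin steel pin, 16 mm in diameter, rises 48 mm (its last 10 mm taper to a 6 mm tip). The point is on the pin's axis at the seat's face, where the first part comes to rest; z is up.
There are look-alikes about, which are no part of the job. Leave any blue or orange look-alike of the part that bears pulley_centre alone.

How it is judged:
By the outcome, as a careful person would: the job done as asked, in the order asked, and still so for the second after the job is handed in, with the robot touching nothing.
It also fails if it takes over 144 s, if anything falls off the work surface, if the arm or the gripper's body presses on something with over 40 N, if the wrist force passes 120 N, or if a joint passes its speed limit or range.

### The arm

A 7-joint arm with a two-finger parallel gripper is mounted at the origin on the work surface. World frame = base frame: x ahead of the robot, y to its left, z up, the work surface at z = 0. Lengths are in mm, angles in rad, forces in N, time in s.
With the tool pointing down it reaches from about 400 to 875 mm from the base axis. Payload 4.4 kg.
Tool frame: the origin (TCP) lies on the centre line of the jaws, within the pads' length; the fingertips stand 25 mm ahead of it and the grasp point (between the pads) lies 6 mm ahead of it (ctrl.finger_overhang is the distance from the TCP to the fingertips, in mm); z points along the fingers, y is the line along which they close (so a half turn about z gives the same grasp; the last joint's range is limited). The gripper opens to 85 mm and grips with 20 to 120 N. Pads are 22 mm wide; open, the fingers measure 114 mm over their backs; the gripper's body (76 mm by 85 mm) begins 54 mm behind the grasp point. The pads swing forward as they close: fully open they stand 13 mm farther back than shut.
Start: joints at [-1.249, 0.628, 0.038, 1.517, -0.027, 0.996, -0.02], TCP at [245.778, 601.756, 256.313] pointing down, gripper open.
Joint ranges: [-3.06, 3.06], [-0.37, 2.12], [-1.25, 1.32], [0.18, 2.47], [-1.1, 4.24], [0.23, 1.98], [-2.94, 2.94]. Speed limits (rad/s): [2.57, 2.57, 3.14, 3.14, 3.14, 3.14, 3.14].

### API

Orientations are given as [roll, pitch, yaw] about the fixed x, y, z axes, in that order (R = Rz(yaw) Ry(pitch) Rx(roll)).
In Python, from cell import ctrl gives the robot as it stands. The module is installed in compiled form; this text tells all that it offers.
- The arm moves only by the tool play_rows, never from a script. Its argument "targets" is a list of rows, each a list of 5 numbers: the closure, from 0 (fully open) to 1 (shut), then the shift along the tool's x, y, z in cm, then the turn about the tool's z in degrees. In form: [[gripper, dx, dy, dz, spin], ...]. A call has 1 to 10 rows; each row is the pose to reach, as a shift and turn from the pose commanded when the call began, along the tool's axes at that moment; what a row does not reach only later rows make up. A row lasts 1/10 s, in which the tool goes at most 50 mm and 8.59 degrees, less where a joint would pass 70% of its speed; a pose out of reach is approached as far as the arm can. A call with a gripper value outside its range is refused whole. The fingers move at their own pace and stop on an object; the grip force is fixed at half the most. Time passes only in rows, so rows that repeat a pose let the fingers close. It gives the time, the measured TCP pose, the force, the opening and the grip force at its end, in the units of the state.
- ctrl.read_state(): the state, without advancing time (a new reading comes with each control period).
- ctrl.get_image(name): name is "side" or "top" or "wrist"; returns (picture, depth): 400x640x3 uint8, red, green, blue; 400x640 float32, mm along the optical axis (not along the pixel's ray), 0 where there is no reading.
- ctrl.calibration(name): a dict with "vfov" (degrees; the focal length in pixels is half the picture's height over the tangent of half this angle, whatever the lens; pixels are square), "cx", "cy" (the principal point, pixels), "extrinsics" (4x4, takes a point from camera to world coordinates); the wrist camera has in their place "mount" (4x4, takes a point from camera to tool coordinates, whose origin is the TCP and whose axes are the flange's). Camera axes: x right, y down, z forward; pixel columns grow to the right and rows downward; lengths in mm; the calibration is good to about 2 mm. A picture is of the moment at which its call begins: read the wrist's pose just before it. calibration takes no time and is no camera call.
- ctrl.finish_job(): hands the job in; it is judged then, once.
Trained networks look in the newest picture that a camera, given by its name, has taken for a name from the list of things; names that differ only in an ending like _2 or _b are one class to them, and where a whole thing is asked for, a point or a joint stands for the part that bears it (a point fixed in the world has none). Each returns a list of dicts, best first, with "confidence" (0 to 1); they miss things now and then, are a little off and sometimes report something else, mostly with a low value. They report only what shows in the picture. A call takes as long as a camera call. They do not tell look-alikes from the thing itself.
- ctrl.search_frame(camera, name): "bbox" ([left, top, right, bottom] in pixels, round what is visible of it).
- ctrl.trace(camera, name): "pixels" (400x640 bool, what is visible of it) and "bbox" ([left, top, right, bottom] in pixels, round what is visible of it).
The state is a dict: "clock": time; "qpos": joint angles; "qd": joint speeds; "tau": joint torques, N m; "eef_pos": TCP position; "tool_rot": TCP orientation; "force": force on the tool from outside, world axes, zero at the start; "torque": the same for the moment, N m; "width": finger opening in mm; "gripper_force": force on a finger pad.
Only numpy, scipy, OpenCV 4.12 (cv2) and the standard library are available. Lean on these libraries where they do the work, as an engineer would, in place of code of your own. Each camera call takes 0.05 s, during which the arm holds its last target. There are 200 camera calls.

## Working session

There is one attempt and no reset: what is moved stays moved. The work goes in short steps, Python scripts to look and compute and a tool call to move; the robot and the scene stay as the last step left them, time stands still between calls to the robot, and variables do not carry over. Pictures are saved under pics/ and viewed, at most 14 in all, crops included, and the job is handed in when it is done.

Besides the shell and the picture viewer there is one more tool, called as name(argument=value, ...), one argument or row to a line, values as JSON. play_rows: Moves the arm, as the interface text tells. Its arguments: {"type":"object","properties":{"targets":{"type":"array"}},"required":["targets"]}

```bash
mkdir -p pics
cat > h.py <<'E'
import numpy as np, cv2
from cell import ctrl
from scipy.spatial.transform import Rotation as R
def snap(name):
    s=ctrl.read_state(); im,d=ctrl.get_image(name); c=ctrl.calibration(name)
    if 'extrinsics' in c: T=np.array(c['extrinsics'])
    else:
        W=np.eye(4); W[:3,:3]=R.from_euler('xyz',s['tool_rot']).as_matrix(); W[:3,3]=s['eef_pos']; T=W@np.array(c['mount'])
    return im,d,c,T
def f(c): return 200/np.tan(np.radians(c['vfov'])/2)
def cloud(d,c,T):
    v,u=np.mgrid[:400,:640]; F=f(c)
    P=np.stack([(u-c['cx'])/F*d,(v-c['cy'])/F*d,d],-1)
    return P@T[:3,:3].T+T[:3,3]
def save(im,n): cv2.imwrite('pics/'+n,im[:,:,::-1])
E
python3 - <<'E'
from h import *
print(ctrl.read_state())
for n in ['top','side','wrist']:
    im,d,c,T=snap(n); save(im,n+'0.png'); print(n,{k:v for k,v in c.items()}); P=cloud(d,c,T)
    for t in ['sprocket_centre','sleeve_centre','bearing_centre','pulley_centre','collar_centre','shaft_seat','pin_seat']:
        for r in ctrl.trace(n,t)[:4] :
            m=r['pixels']&(d>0)
            if m.sum()<5: continue
            Q=P[m]; z=np.percentile(Q[:,2],90); q=Q[abs(Q[:,2]-z)<4]
            print(t,round(r['confidence'],2),r['bbox'],'ztop',z.round(1),'mid',((q.min(0)+q.max(0))/2).round(1),'ext',np.ptp(q,axis=0).round(0))
E
```

```text
{'clock': 0.0, 'qpos': array([-1.24881267,  0.62932402,  0.03846593,  1.51835711, -0.02701687,
        0.99631435, -0.01998977]), 'qd': array([-0.00187987, -0.00030608,  0.00083447, -0.00134186, -0.00063759,
        0.00104735,  0.00022374]), 'tau': array([ 1.46553855e-03, -5.63408482e+01,  1.22683804e+00, -1.93445528e+01,
        1.11808564e-02,  1.03093174e-02, -1.41001843e-05]), 'eef_pos': array([245.55270505, 601.21241215, 255.40729673]), 'tool_rot': array([-3.13970858e+00,  2.35608222e-05,  2.75379092e+00]), 'force': array([ 0.34531719,  0.34878797, -0.26174216]), 'torque': array([ 0.04199082,  0.0053775 , -0.01015872]), 'gripper_force': 0.0, 'width': 85.33511012006939}
top {'vfov': 57.114279025332195, 'cx': 319.5137226532811, 'cy': 202.82605672843098, 'extrinsics': array([[-3.09537133e-03, -9.93133038e-01,  1.16949511e-01,
         4.05114214e+02],
       [-9.99574744e-01, -3.18227393e-04, -2.91587123e-02,
         1.43082659e+01],
       [ 2.89956971e-02, -1.16990034e-01, -9.92709717e-01,
         8.01777884e+02],
       [ 0.00000000e+00,  0.00000000e+00,  0.00000000e+00,
    
[... 2608 characters left out ...]
3678, 'cx': 317.7720358974085, 'cy': 202.75343508992896, 'mount': array([[ 2.02115842e-04, -9.52862124e-01, -3.03403581e-01,
         7.82894028e+01],
       [ 9.99999702e-01,  4.18840443e-04, -6.49238915e-04,
        -1.36967456e+00],
       [ 7.45712861e-04, -3.03403359e-01,  9.52861924e-01,
        -1.17954506e+02],
       [ 0.00000000e+00,  0.00000000e+00,  0.00000000e+00,
         1.00000000e+00]])}
pulley_centre 0.75 [16.8, 345.9, 57.9, 388.0] ztop 22.6 mid [363.2  67.9  21.4] ext [49. 61.  6.]
pulley_centre 0.56 [54.6, 307.7, 98.1, 349.0] ztop 22.7 mid [321.7 170.1  21.3] ext [46. 60.  5.]
shaft_seat 0.79 [135.5, 369.6, 177.8, 399.1] ztop 49.3 mid [446.2 253.9  48.6] ext [58. 63.  7.]
```

View pics/top0.png

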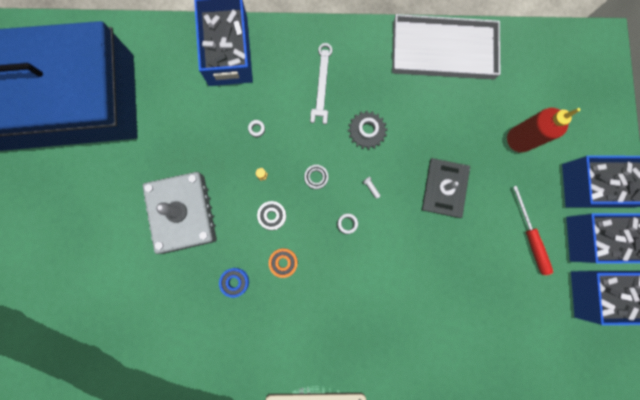

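View pics/side0.png

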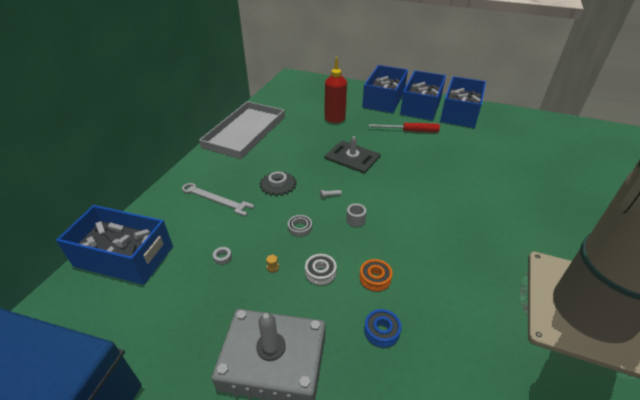

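The top view shows the sprocket at (368,130), sleeve (347,223), bearing (316,177), collar (256,128) and gearbox shaft (172,211). The pin is at (449,187). The silver pulley is at (271,215), and its look-alikes are orange (283,263) and blue (234,282). The side view agrees, so the real pulley is the one near (471,94). I'll go above the shaft first and turn the tool to yaw 90°.

play_rows(
  targets=[
    [0,-16,-10,0,34],
    [0,-33.3,-20.6,0,67.8],
    [0,-33.3,-20.6,0,67.8],
    [0,-33.3,-20.6,0,67.8],
    [0,-33.3,-20.6,0,67.8],
    [0,-33.3,-20.6,0,67.8],
    [0,-33.3,-20.6,0,67.8],
    [0,-33.3,-20.6,0,67.8],
    [0,-33.3,-20.6,0,67.8],
    [0,-33.3,-20.6,0,67.8],
  ],
)

```text
clock: 2.2
eef_pos: [476.7, 284.3, 256.4]
tool_rot: [3.141, -0.0, 1.569]
force: [-1.2, 0.4, 0.6]
width: 85.5
gripper_force: 0.0
```

```bash
cat >> h.py <<'E'
def fitc(q):
    # least-squares circle
    A=np.c_[q[:,:2],np.ones(len(q))]; s=np.linalg.lstsq(A,(q[:,:2]**2).sum(1),rcond=None)[0]
    c=s[:2]/2; return c,np.sqrt(s[2]+c@c)
def blob(P,d,xy,r,z0,z1):
    m=(d>0)&(np.hypot(P[...,0]-xy[0],P[...,1]-xy[1])<r)&(P[...,2]>z0)&(P[...,2]<z1); return P[m],m
def rim(P,d,xy,r,ztop,tol=3):
    # centre of the top face: min enclosing circle of points near the top
    Q,m=blob(P,d,xy,r,ztop-tol,ztop+tol)
    if len(Q)<20: return None
    c,rad=cv2.minEnclosingCircle(Q[:,:2].astype(np.float32)); return np.r_[c,rad,np.median(Q[:,2]),len(Q)].round(1)
E
python3 - <<'E'
from h import *
s=ctrl.read_state(); print(s['clock'],s['eef_pos'],s['tool_rot'],s['qpos'].round(2),ctrl.finger_overhang)
im,d,c,T=snap('wrist'); save(im,'w1.png'); P=cloud(d,c,T)
for z in range(60,132,8):
    Q,m=blob(P,d,(476,285),40,z-4,z+4); 
    if len(Q)>8: print(z,len(Q),fitc(Q),Q.min(0).round(1),Q.max(0).round(1))
print('sprk',rim(P,d,(662,-117),26,24),'pul',rim(P,d,(470,94),36,22),'col',rim(P,d,(663,131),26,14),'brg',rim(P,d,(555,-2),34,15),'slv',rim(P,d,(452,-68),30,32))
E
```

```text
2.2 [476.69539093 284.32752662 256.41698509] [ 3.14149779e+00 -1.95850407e-04  1.56862019e+00] [-0.83  0.51  0.37  1.79 -0.24  0.88 -0.36] 25.0
60 27 (array([473.94917052, 284.95931826]), np.float64(11.617059545895176)) [463.6 289.1  57. ] [484.8 296.6  64. ]
68 32 (array([473.97625621, 284.67221066]), np.float64(11.839972037568229)) [462.6 288.   64.1] [485.5 296.8  71.8]
76 33 (array([473.95642858, 284.79391895]), np.float64(11.703989242162764)) [463. 288.  72.] [485.4 296.6  79.8]
84 32 (array([473.99588785, 284.86262624]), np.float64(11.650062275576824)) [463.3 288.   80.3] [485.3 296.6  87.4]
92 39 (array([473.92489813, 284.90438916]), np.float64(11.63968907361951)) [462.5 288.   88.2] [484.9 296.6  95.3]
100 44 (array([473.91921642, 284.84590782]), np.float64(11.674924624364753)) [462.8 289.   96.1] [484.7 296.6 104. ]
108 45 (array([474.03899461, 284.78199345]), np.float64(11.703598114753886)) [463.2 288.  104.6] [485.5 296.5 111.9]
116 164 (array([474.00737734, 284.87926616]), np.float64(10.896490851928412)) [462.6 273.5 112.2] [485.2 296.7 119.9]
124 231 (array([474.03846526, 284.98680358]), np.float64(7.758475987303162)) [464.6 276.1 120. ] [483.2 295.1 127.9]
sprk None pul [468.9  93.9  30.4  21.3 895. ] col [664.2 130.9  18.   13.9 181. ] brg [555.8   2.9  25.7  14.6 217. ] slv None
```

View pics/w1.png

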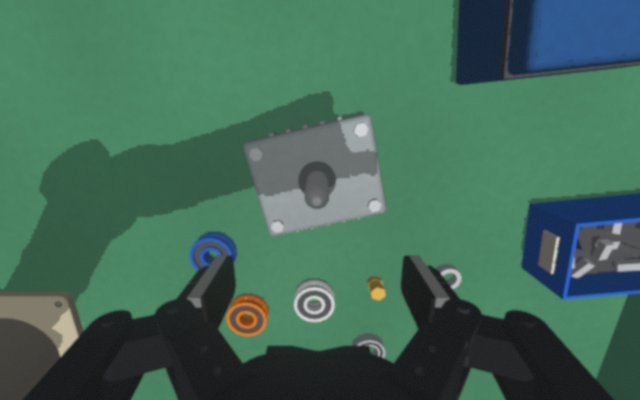

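The wrist view shows the shaft tip at (317,200) and the silver pulley at (314,300). The shaft fit gives x=474.0, y=284.9, r≈11.7, constant with height, so the shaft is upright. Next I'll hover over the sprocket.

play_rows(
  targets=[
    [0,-20,9,0,0],
    [0,-40.2,18.6,0,0],
    [0,-40.2,18.6,0,0],
    [0,-40.2,18.6,2,0],
    [0,-40.2,18.6,4,0],
    [0,-40.2,18.6,6,0],
    [0,-40.2,18.6,6,0],
    [0,-40.2,18.6,6,0],
    [0,-40.2,18.6,6,0],
    [0,-40.2,18.6,6,0],
  ],
)

```text
clock: 3.25
eef_pos: [662.3, -124.3, 194.2]
tool_rot: [-3.14, 0.005, 1.564]
force: [-0.4, -0.8, -1.1]
width: 85.8
gripper_force: 0.0
```

```bash
cat > m.py <<'E'
from h import *
def meas():
    s=ctrl.read_state(); print(s['clock'],s['eef_pos'].round(1),s['tool_rot'].round(4),s['force'].round(1),s['width'])
    im,d,c,T=snap('wrist'); P=cloud(d,c,T)
    for n,xy,r,z in [('spr',(663,-117),26,24),('slv',(451,-68),30,32),('brg',(555,-1),34,15),('pul',(469,94),36,22),('col',(663,131),26,14)]: print(n,rim(P,d,xy,r,z))
    return im,d,P
E
python3 - <<'E'
from m import *
im,d,P=meas()
for z in range(20,68,8):
    Q,m=blob(P,d,(535,-285),40,z-4,z+4)
    if len(Q)>8: print(z,len(Q),fitc(Q),Q.min(0).round(1),Q.max(0).round(1))
E
```

```text
3.25 [ 662.3 -124.3  194.2] [-3.1404  0.0054  1.5642] [-0.4 -0.8 -1.1] 85.76415998553138
spr [ 663.2 -117.6   21.8   24.1  737. ]
slv [451.4 -68.7  21.3  31.9 853. ]
brg [ 554.8   -2.4   26.1   14.7 1795. ]
pul None
col None
20 57 (array([ 538.59521864, -293.51588406]), np.float64(8.503979968644213)) [ 535.2 -307.2   16. ] [ 548.6 -282.9   18.7]
```

play_rows(
  targets=[
    [0.4,0,0,0,0],
    [0.4,0,0,0,0],
    [0.4,0,0,0,0],
    [0.4,0,0,0,0],
    [0.4,0,0,0,0],
  ],
)

```text
clock: 3.8
eef_pos: [662.1, -116.0, 196.7]
tool_rot: [3.141, -0.0, 1.572]
force: [-0.0, -1.1, 0.3]
width: 51.1
gripper_force: 0.0
```

Run:
```python
from m import *
im,d,P=meas(); save(im,'w2.png')
s=ctrl.read_state(); Rm=R.from_euler('xyz',s['tool_rot']).as_matrix(); L=(P-s['eef_pos'])@Rm
m=(d>0)&(abs(L[...,0])<14)&(abs(L[...,1])<60)&(L[...,2]>-10)&(L[...,2]<60)
for sg in (-1,1):
    q=L[m&(np.sign(L[...,1])==sg)]; print(sg,len(q),q.min(0).round(1),q.max(0).round(1),np.percentile(q,[2,50,98],axis=0).round(1))
```

```text
3.8 [ 662.1 -116.   196.7] [ 3.1411e+00 -2.0000e-04  1.5717e+00] [-0.  -1.1  0.3] 51.073416162807796
spr [ 663.1 -117.8   22.    24.1  712. ]
slv [451.3 -68.5  21.4  31.9 812. ]
brg [ 554.6   -2.6   26.    14.7 1697. ]
pul None
col None
-1 1202 [-12.1 -40.7 -10. ] [ 11.4 -26.5  22. ] [[-10.7 -40.   -9.5]
 [  6.4 -28.1   2. ]
 [ 10.7 -26.6  18.9]]
1 1197 [-12.3  24.1 -10. ] [11.2 38.2 22. ] [[-10.5  24.2  -9.6]
 [  6.5  25.8   1.9]
 [ 10.8  37.5  18.9]]
```

View pics/w2.png

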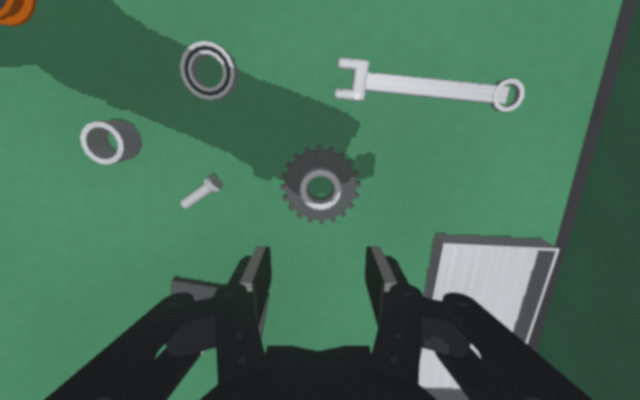

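The sprocket is at (320,185) with hub r=22 and top at 24.1, which matches. The fingers show a camera bias of about −1.2 mm in tool y, so I'll add 1.2 mm to every X measured with the wrist camera. The tips sit about 22 mm ahead of the TCP at this opening.

play_rows(
  targets=[
    [0.4,-0.18,0.22,4,0],
    [0.4,-0.18,0.22,8,0],
    [0.4,-0.18,0.22,11,0],
    [0.4,-0.18,0.22,13.5,0],
    [0.4,-0.18,0.22,15,0],
    [0.4,-0.18,0.22,15.6,0],
    [0.4,-0.18,0.22,16,0],
    [0.4,-0.18,0.22,16,0],
    [0.4,-0.18,0.22,16,0],
    [0.4,-0.18,0.22,16,0],
  ],
)

```text
clock: 4.85
eef_pos: [664.9, -118.9, 37.4]
tool_rot: [3.14, 0.0, 1.57]
force: [-0.5, 0.1, -0.2]
width: 51.1
gripper_force: 0.0
```

play_rows(
  targets=[
    [1,0,0,0,0],
    [1,0,0,0,0],
    [1,0,0,0,0],
    [1,0,0,0,0],
    [1,0,0,0,0],
  ],
)

```text
clock: 5.35
eef_pos: [664.9, -118.9, 37.7]
tool_rot: [3.14, 0.0, 1.571]
force: [-1.2, 0.7, 5.7]
width: 40.5
gripper_force: 61.1
```

play_rows(
  targets=[
    [1,0,0,-1,0],
    [1,0,0,-3,0],
    [1,0,0,-7,0],
    [1,0,0,-11,0],
    [1,0,0,-15,0],
    [1,0,0,-18,0],
    [1,0,0,-19.5,0],
    [1,0,0,-20,0],
    [1,0,0,-20,0],
    [1,0,0,-20,0],
  ],
)

```text
clock: 6.35
eef_pos: [663.0, -118.3, 234.1]
tool_rot: [-3.138, -0.001, 1.57]
force: [-0.3, -0.5, -3.5]
width: 41.1
gripper_force: 61.8
```

```bash
cat >> m.py <<'E'
def held(name,r=60,zmin=-30,zmax=60):
    s=ctrl.read_state(); print(s['clock'],s['eef_pos'].round(1),s['tool_rot'].round(4),s['force'].round(1),s['width'])
    im,d,c,T=snap('wrist'); save(im,name); P=cloud(d,c,T)
    Rm=R.from_euler('xyz',s['tool_rot']).as_matrix(); L=(P-s['eef_pos'])@Rm
    return im,d,L,P
E
python3 - <<'E'
from m import *
im,d,L,P=held('w3.png')
for z in range(-2,56,4):
    m=(d>0)&(np.hypot(L[...,0],L[...,1])<50)&(abs(L[...,2]-z)<2)
    q=L[m]; 
    if len(q)>10: print(z,len(q),np.percentile(q,[1,99],axis=0).round(1).tolist())
E
```

```text
6.35 [ 663.  -118.3  234.1] [-3.1378e+00 -8.0000e-04  1.5705e+00] [-0.3 -0.5 -3.5] 41.08309651785701
-2 373 [[-11.0, -34.9, -4.0], [10.6, 32.4, -0.0]]
2 326 [[-11.2, -34.9, 0.0], [10.7, 32.3, 4.0]]
6 322 [[-11.1, -34.8, 4.0], [10.6, 32.5, 8.0]]
10 271 [[-11.0, -34.4, 8.0], [10.8, 32.2, 12.0]]
14 2884 [[-19.0, -29.9, 12.2], [22.2, 28.0, 15.9]]
18 538 [[-14.2, -27.9, 16.0], [22.9, 25.3, 19.9]]
22 418 [[-14.2, -20.8, 20.1], [22.8, 18.1, 23.9]]
26 421 [[-14.4, -23.6, 24.0], [35.0, 25.4, 28.0]]
30 7734 [[-39.8, -42.7, 28.2], [42.9, 39.9, 31.7]]
34 511 [[-34.7, -44.7, 32.0], [45.3, 42.0, 36.0]]
38 49 [[-14.8, -45.1, 36.0], [43.7, 39.8, 37.4]]
```

View pics/w3.png

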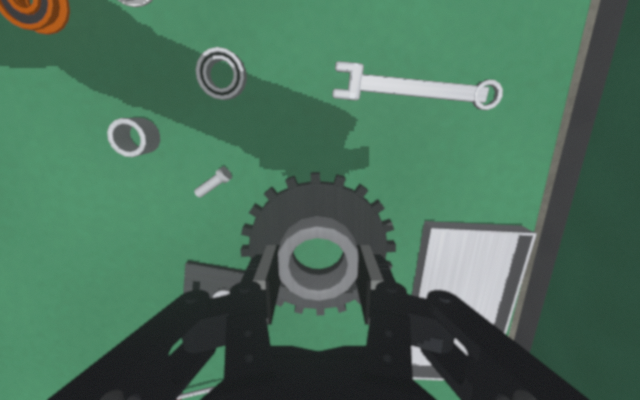

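The sprocket is held level with its centre at tool x≈+1.4 and its underside 38 mm below the TCP. I'll carry it over the shaft.

play_rows(
  targets=[
    [1,3,-1.4,0,0],
    [1,8,-3.7,0,0],
    [1,12,-5.6,0,0],
    [1,16,-7.5,0,0],
    [1,20,-9.4,0,0],
    [1,24,-11.2,0,0],
    [1,28,-13.1,0,0],
    [1,32,-15,0,0],
    [1,36,-16.9,0,0],
    [1,39,-18.2,0,0],
  ],
)

```text
clock: 7.4
eef_pos: [479.7, 274.2, 235.0]
tool_rot: [-3.139, 0.0, 1.573]
force: [0.3, 0.6, -3.2]
width: 40.6
gripper_force: 61.9
```

play_rows(
  targets=[
    [1,0.9,-0.5,0,0],
    [1,1.2,-0.6,0,0],
    [1,1.2,-0.6,0,0],
    [1,1.2,-0.6,0,0],
    [1,1.2,-0.6,0,0],
    [1,1.2,-0.6,0,0],
    [1,1.2,-0.6,0,0],
  ],
)

```text
clock: 8.1
eef_pos: [476.7, 282.7, 236.4]
tool_rot: [3.142, 0.0, 1.569]
force: [0.2, -0.1, -3.2]
width: 40.9
gripper_force: 61.9
```

Run:
```python
from m import *
im,d,L,P=held('w4.png')
print(ctrl.read_state()['qpos'].round(2))
```

```text
8.1 [476.7 282.7 236.4] [3.1415 0.     1.5692] [ 0.2 -0.1 -3.2] 40.858014464674895
[-0.83  0.54  0.37  1.82 -0.26  0.83 -0.33]
```

play_rows(
  targets=[
    [1,0.08,-0.15,1,0],
    [1,0.08,-0.15,3,0],
    [1,0.08,-0.15,5,0],
    [1,0.08,-0.15,6.5,0],
    [1,0.08,-0.15,8,0],
    [1,0.08,-0.15,9,0],
    [1,0.08,-0.15,10,0],
    [1,0.08,-0.15,11,0],
    [1,0.08,-0.15,12,0],
    [1,0.08,-0.15,12,0],
  ],
)

```text
clock: 9.15
eef_pos: [474.1, 283.8, 115.0]
tool_rot: [-3.14, 0.001, 1.57]
force: [-0.4, -0.3, -3.2]
width: 40.7
gripper_force: 61.8
```

play_rows(
  targets=[
    [1,0,0,0.8,0],
    [1,0,0,1.6,0],
    [1,0,0,2.2,0],
    [1,0,0,2.6,0],
    [1,0,0,2.75,0],
    [1,0,0,2.75,0],
    [1,0,0,2.75,0],
  ],
)

```text
clock: 9.85
eef_pos: [475.0, 284.2, 89.0]
tool_rot: [3.141, -0.0, 1.57]
force: [-0.2, 0.2, -2.9]
width: 41.0
gripper_force: 61.9
```

play_rows(
  targets=[
    [1,0,0,0.1,0],
    [1,0,0,0.13,0],
    [1,0,0,0.13,0],
    [0.35,0,0,0.13,0],
    [0.35,0,0,0.13,0],
    [0.35,0,0,0.13,0],
    [0.35,0,0,-1,0],
    [0.35,0,0,-3,0],
    [0.35,0,0,-6,0],
    [0.35,0,0,-10,0],
  ],
)

```text
clock: 10.85
eef_pos: [474.0, 283.6, 189.5]
tool_rot: [-3.139, 0.001, 1.57]
force: [-0.6, 1.8, 0.4]
width: 55.7
gripper_force: 0.0
```

play_rows(
  targets=[
    [0.35,0,0,-4,0],
    [0.35,-2,-0.1,-7,0],
    [0.35,-7,-0.5,-7,0],
    [0.35,-12,-0.8,-7,0],
    [0.35,-18,-1.2,-7,0],
    [0.35,-24,-1.6,-7,0],
    [0.35,-29,-2,-7,0],
    [0.35,-33,-2.2,-5,0],
    [0.35,-35.2,-2.2,-3,0],
    [0.35,-35.2,-2.2,-3,0],
  ],
)

```text
clock: 11.85
eef_pos: [450.7, -73.6, 218.0]
tool_rot: [-3.139, 0.002, 1.56]
force: [-0.6, 0.4, -0.2]
width: 55.5
gripper_force: 0.0
```

Run:
```python
from m import *
im,d,P=meas()
im,d,c,T=snap('side'); P=cloud(d,c,T); save(im[280:400,180:360].repeat(3,0).repeat(3,1),'s1.png')
Q,m=blob(P,d,(473,284.6),21,60,90); print('hub top',np.percentile(Q[:,2],[50,80,90,95]).round(1))
for z in (56,74): print(rim(P,d,(473,284.6),50,z,2))
```

```text
11.85 [450.7 -73.6 218. ] [-3.1391e+00  2.4000e-03  1.5604e+00] [-0.6  0.4 -0.2] 55.49276897697982
spr None
slv [451.  -68.8  21.   32.  560. ]
brg [ 554.6   -2.6   26.1   14.7 1297. ]
pul [ 469.2   92.7   29.8   21.3 1559. ]
col None
hub top [73.4 77.1 83.7 87.1]
[ 473.6  285.1   44.9   57.  1080. ]
[473.4 285.2  21.8  73.5 267. ]
```

View pics/s1.png

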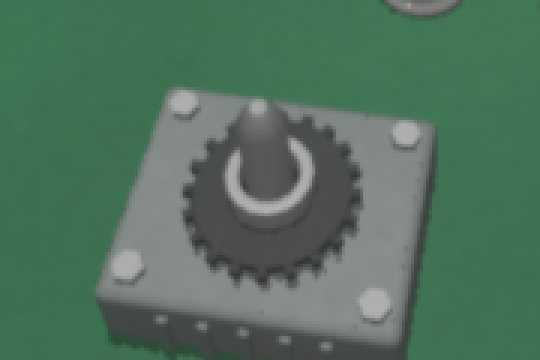

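The sprocket is seated: its disc top reads 57 and its hub top 73.5. The crop shows it flat around the shaft at (270,190). Next I'll settle over the sleeve.

play_rows(
  targets=[
    [0.35,0,0,4,0],
    [0.35,0,0,6,0],
    [0.35,0,0,8,0],
    [0.35,0,0,8,0],
    [0.35,0,0,8,0],
    [0.35,0,0,8,0],
  ],
)

```text
clock: 12.55
eef_pos: [453.8, -67.3, 140.0]
tool_rot: [3.139, -0.0, 1.572]
force: [-0.3, 0.3, 0.7]
width: 55.5
gripper_force: 0.0
```

play_rows(
  targets=[
    [0.35,-0.1,-0.13,2,0],
    [0.35,-0.1,-0.13,5,0],
    [0.35,-0.1,-0.13,8,0],
    [0.35,-0.1,-0.13,9.5,0],
    [0.35,-0.1,-0.13,10.2,0],
    [0.35,-0.1,-0.13,10.2,0],
    [0.35,-0.1,-0.13,10.2,0],
    [0.35,-0.1,-0.13,10.2,0],
  ],
)

```text
clock: 13.35
eef_pos: [452.3, -68.8, 37.8]
tool_rot: [3.14, -0.0, 1.571]
force: [0.3, -0.3, 0.6]
width: 55.8
gripper_force: 0.0
```

play_rows(
  targets=[
    [1,0,0,0,0],
    [1,0,0,0,0],
    [1,0,0,0,0],
    [1,0,0,0,0],
    [1,0,0,-1,0],
    [1,0,0,-3,0],
    [1,0,0,-7,0],
    [1,0,0,-11,0],
    [1,0,0,-15,0],
    [1,0,0,-18,0],
  ],
)

```text
clock: 14.35
eef_pos: [451.2, -69.1, 219.5]
tool_rot: [3.14, 0.0, 1.57]
force: [1.3, -0.3, -2.3]
width: 39.9
gripper_force: 61.1
```

```bash
cat >> m.py <<'E'
def slices(L,d,z0,z1,r=50):
    for z in range(z0,z1,4):
        m=(d>0)&(np.hypot(L[...,0],L[...,1])<r)&(abs(L[...,2]-z)<2); q=L[m]
        if len(q)>10: print(z,len(q),np.percentile(q,[1,99],axis=0).round(1).tolist())
E
python3 - <<'E'
from m import *
im,d,L,P=held('w5.png'); slices(L,d,-6,50,34)
E
```

```text
14.35 [451.2 -69.1 219.5] [3.1403e+00 1.0000e-04 1.5699e+00] [ 1.3 -0.3 -2.3] 39.90187207689792
-6 372 [[-11.6, -33.2, -7.9], [10.6, 32.0, -4.0]]
-2 346 [[-11.0, -32.8, -3.9], [10.5, 31.9, -0.1]]
2 305 [[-11.0, -33.3, 0.0], [10.6, 31.6, 4.0]]
6 2695 [[-19.0, -30.7, 4.2], [20.3, 29.0, 7.9]]
10 761 [[-15.2, -32.5, 8.1], [20.8, 31.2, 11.9]]
14 654 [[-15.2, -32.3, 12.1], [20.8, 30.5, 15.9]]
18 542 [[-15.4, -27.5, 16.0], [20.9, 24.4, 20.0]]
22 420 [[-15.1, -20.6, 20.0], [20.9, 18.4, 23.9]]
26 386 [[-15.3, -19.7, 24.1], [21.0, 16.2, 28.0]]
30 354 [[-15.0, -20.1, 28.1], [20.9, 16.1, 31.9]]
34 318 [[-15.1, -19.9, 32.0], [20.9, 16.4, 36.0]]
38 61 [[-15.3, -16.2, 36.0], [20.7, 16.3, 38.1]]
```

play_rows(
  targets=[
    [1,3,0.2,0,0],
    [1,8,0.6,0,0],
    [1,12,0.8,0,0],
    [1,16,1.1,0,0],
    [1,20,1.4,0,0],
    [1,24,1.6,0,0],
    [1,28,1.9,0,0],
    [1,31,2.1,0,0],
    [1,34,2.2,0,0],
    [1,35.3,2.3,0,0],
  ],
)

```text
clock: 15.4
eef_pos: [473.4, 287.4, 216.6]
tool_rot: [-3.141, -0.001, 1.575]
force: [-0.3, -0.4, -0.9]
width: 40.2
gripper_force: 61.1
```

play_rows(
  targets=[
    [1,0,0,0,0],
    [1,0,0,0.5,0],
    [1,0,0,1,0],
    [1,0,0,1,0],
    [1,0,0,1,0],
    [1,0,0,1,0],
  ],
)

```text
clock: 16.0
eef_pos: [474.8, 283.5, 206.9]
tool_rot: [3.142, 0.0, 1.569]
force: [-0.3, 0.2, -1.3]
width: 39.8
gripper_force: 61.1
```

play_rows(
  targets=[
    [1,0.12,0.04,1,0],
    [1,0.12,0.04,2.5,0],
    [1,0.12,0.04,4,0],
    [1,0.12,0.04,5,0],
    [1,0.12,0.04,6,0],
    [1,0.12,0.04,7,0],
    [1,0.12,0.04,8,0],
    [1,0.12,0.04,8.8,0],
    [1,0.12,0.04,9.3,0],
    [1,0.12,0.04,9.3,0],
  ],
)

```text
clock: 17.0
eef_pos: [474.7, 285.1, 113.2]
tool_rot: [-3.141, 0.001, 1.57]
force: [0.1, 0.6, -1.2]
width: 39.8
gripper_force: 61.1
```

play_rows(
  targets=[
    [1,0,0,0,0],
    [1,0,0,0.05,0],
    [1,0,0,0.1,0],
    [1,0,0,0.1,0],
  ],
)

```text
clock: 17.4
eef_pos: [475.0, 285.4, 113.0]
tool_rot: [3.141, -0.0, 1.571]
force: [0.3, -0.2, -1.5]
width: 39.8
gripper_force: 61.1
```

play_rows(
  targets=[
    [1,0,0,0.07,0],
    [1,0,0,0.07,0],
    [0.35,0,0,0.07,0],
    [0.35,0,0,0.07,0],
    [0.35,0,0,0.07,0],
    [0.35,0,0,-1,0],
    [0.35,0,0,-3,0],
    [0.35,0,0,-6,0],
    [0.25,0,0,-9,0],
    [0.25,0,0,-10,0],
  ],
)

```text
clock: 18.4
eef_pos: [476.6, 285.6, 216.3]
tool_rot: [3.137, -0.003, 1.57]
force: [0.2, 0.5, -0.2]
width: 63.8
gripper_force: 0.0
```

play_rows(
  targets=[
    [0.25,-3,0.8,0,0],
    [0.25,-8,2.2,0,0],
    [0.25,-12,3.3,0,0],
    [0.25,-16,4.5,0,0],
    [0.25,-20,5.6,0,0],
    [0.25,-24,6.7,2,0],
    [0.25,-27,7.6,4,0],
    [0.25,-28.8,8.1,5,0],
    [0.25,-28.8,8.1,5,0],
    [0.25,-28.8,8.1,5,0],
  ],
)

```text
clock: 19.4
eef_pos: [555.5, -2.3, 162.7]
tool_rot: [-3.141, -0.001, 1.57]
force: [0.9, 0.5, -0.8]
width: 63.9
gripper_force: 0.0
```

Run:
```python
from m import *
im,d,P=meas()
im,d,c,T=snap('side'); P=cloud(d,c,T); save(im[280:400,180:360].repeat(3,0).repeat(3,1),'s2.png')
for z in (57,106): print(rim(P,d,(473,284.6),50,z,2))
```

```text
19.4 [555.5  -2.3 162.7] [-3.1406e+00 -7.0000e-04  1.5699e+00] [ 0.9  0.5 -0.8] 63.9236028765207
spr None
slv None
brg [ 554.5   -2.2   25.8   14.8 1459. ]
pul [ 469.3   93.4   30.    21.3 3057. ]
col [ 663.   130.    18.1   14.  1061. ]
[ 473.8  285.4   44.8   57.4 1253. ]
[473.4 286.   21.  105.5 252. ]
```

play_rows(
  targets=[
    [0.25,0,0.02,3,0],
    [0.25,0,0.02,6,0],
    [0.25,0,0.02,9,0],
    [0.25,0,0.02,11,0],
    [0.25,0,0.02,12.5,0],
    [0.25,0,0.02,13.3,0],
    [0.25,0,0.02,13.6,0],
    [0.25,0,0.02,13.6,0],
    [0.25,0,0.02,13.6,0],
  ],
)

```text
clock: 20.4
eef_pos: [556.7, -2.7, 27.6]
tool_rot: [3.14, 0.0, 1.571]
force: [0.3, 0.3, 0.3]
width: 64.4
gripper_force: 0.0
```

play_rows(
  targets=[
    [1,0,0,0,0],
    [1,0,0,0,0],
    [1,0,0,0,0],
    [1,0,0,0,0],
    [1,0,0,-1,0],
    [1,0,0,-3,0],
    [1,0,0,-7,0],
    [1,0,0,-11,0],
    [1,0,0,-15,0],
    [1,0,0,-19,0],
  ],
)

```text
clock: 21.4
eef_pos: [555.5, -2.7, 219.0]
tool_rot: [-3.142, -0.0, 1.57]
force: [0.7, 0.2, -0.5]
width: 49.0
gripper_force: 62.5
```

Run:
```python
from m import *
im,d,L,P=held('w6.png'); slices(L,d,2,36,38)
```

```text
21.4 [555.5  -2.7 219. ] [-3.1415 -0.      1.57  ] [ 0.7  0.2 -0.5] 49.01871518742919
2 336 [[-11.4, -37.1, 0.1], [10.6, 36.4, 3.9]]
6 307 [[-11.6, -36.9, 4.1], [10.5, 36.5, 8.0]]
10 322 [[-19.1, -37.2, 8.0], [23.1, 36.2, 12.0]]
14 4900 [[-23.4, -28.5, 12.1], [25.5, 26.5, 15.8]]
18 543 [[-15.0, -30.2, 16.0], [26.1, 27.2, 20.0]]
22 439 [[-15.0, -23.0, 20.0], [26.3, 20.2, 23.9]]
26 343 [[-15.0, -22.6, 24.0], [26.1, 19.4, 27.8]]
```

play_rows(
  targets=[
    [1,3,-0.8,0,0],
    [1,8,-2.2,0,0],
    [1,12,-3.3,0,0],
    [1,16,-4.5,0,0],
    [1,20,-5.6,0,0],
    [1,24,-6.7,0,0],
    [1,27,-7.6,0,0],
    [1,28.7,-8,0,0],
    [1,28.7,-8,0,0],
    [1,28.7,-8,0,0],
  ],
)

```text
clock: 22.45
eef_pos: [476.1, 283.7, 217.0]
tool_rot: [3.141, 0.001, 1.571]
force: [0.2, -1.5, -0.5]
width: 49.3
gripper_force: 62.5
```

play_rows(
  targets=[
    [1,0,0,0.5,0],
    [1,0,0,1,0],
    [1,0,0,1.5,0],
    [1,0,0,1.5,0],
    [1,0,0,1.5,0],
  ],
)

```text
clock: 22.95
eef_pos: [476.2, 283.9, 201.6]
tool_rot: [-3.141, 0.0, 1.57]
force: [-0.4, -0.6, -0.5]
width: 49.2
gripper_force: 62.5
```

play_rows(
  targets=[
    [1,0.07,-0.1,0.8,0],
    [1,0.07,-0.1,1.8,0],
    [1,0.07,-0.1,2.8,0],
    [1,0.07,-0.1,3.8,0],
    [1,0.07,-0.1,4.8,0],
    [1,0.07,-0.1,5.7,0],
    [1,0.07,-0.1,6.4,0],
    [1,0.07,-0.1,6.7,0],
    [1,0.07,-0.1,6.7,0],
    [1,0.07,-0.1,6.7,0],
  ],
)

```text
clock: 23.95
eef_pos: [475.4, 285.1, 134.9]
tool_rot: [3.141, -0.0, 1.57]
force: [0.3, 1.3, -0.5]
width: 49.3
gripper_force: 62.5
```

play_rows(
  targets=[
    [1,0,0,0.05,0],
    [1,0,0,0.1,0],
    [1,0,0,0.1,0],
    [0.25,0,0,0.1,0],
    [0.25,0,0,0.1,0],
    [0.25,0,0,0.1,0],
    [0.25,0,0,-1,0],
    [0.25,0,0,-3,0],
    [0.12,0,0,-6,0],
    [0.12,0,0,-7,0],
  ],
)

```text
clock: 24.95
eef_pos: [476.7, 285.2, 207.9]
tool_rot: [3.138, -0.002, 1.57]
force: [1.0, 0.1, 0.2]
width: 75.1
gripper_force: 0.0
```

play_rows(
  targets=[
    [0.12,-2,-0.1,0,0],
    [0.12,-6,-0.2,0,0],
    [0.12,-10,-0.3,0,0],
    [0.12,-14,-0.4,0,0],
    [0.12,-17,-0.5,0,0],
    [0.12,-19.2,-0.5,1,0],
    [0.12,-19.2,-0.5,2,0],
    [0.12,-19.2,-0.5,2,0],
    [0.12,-19.2,-0.5,2,0],
    [0.12,-19.2,-0.5,2,0],
  ],
)

```text
clock: 25.95
eef_pos: [470.3, 94.3, 184.9]
tool_rot: [3.141, -0.0, 1.573]
force: [0.4, -0.4, 0.3]
width: 74.7
gripper_force: 0.0
```

Run:
```python
from m import *
im,d,P=meas()
im,d,c,T=snap('side'); P=cloud(d,c,T); save(im[270:400,180:360].repeat(3,0).repeat(3,1),'s3.png')
for z in (57,121): print(rim(P,d,(473,284.6),50,z,2.5))
for z in range(24,68,8):
    Q,m=blob(P,d,(535,-285),30,z-4,z+4)
    if len(Q)>8: print(z,len(Q),fitc(Q),Q.min(0).round(1),Q.max(0).round(1))
```

```text
25.95 [470.3  94.3 184.9] [ 3.1414e+00 -4.0000e-04  1.5726e+00] [ 0.4 -0.4  0.3] 74.69191938782336
spr None
slv None
brg None
pul [ 469.2   93.7   29.8   21.5 1871. ]
col [663.  130.   18.1  14.  678. ]
[ 473.8  285.3   44.8   57.5 1274. ]
[474.7 285.8  26.5 120.2 702. ]
24 17 (array([ 531.29882247, -287.6194786 ]), np.float64(5.571753035861434)) [ 524.2 -290.1   20.2] [ 537.9 -279.9   27.5]
32 17 (array([ 531.17510527, -289.85869587]), np.float64(7.124950951993295)) [ 523.7 -292.9   28.2] [ 538.8 -281.1   35.3]
40 17 (array([ 531.36605736, -290.12301345]), np.float64(7.484999037737614)) [ 523.7 -290.9   36.1] [ 539.9 -281.9   43.9]
48 17 (array([ 530.58125707, -288.79000119]), np.float64(5.645431099409063)) [ 524.3 -291.2   44.5] [ 536.1 -282.4   51.6]
56 19 (array([ 530.76740956, -287.90669797]), np.float64(5.370749042167598)) [ 524.  -291.1   52.6] [ 537.9 -280.4   59.7]
64 10 (array([ 531.22406303, -288.42654948]), np.float64(2.952038599041863)) [ 527.5 -289.8   60.3] [ 535.2 -285.5   66. ]
```

View pics/s3.png

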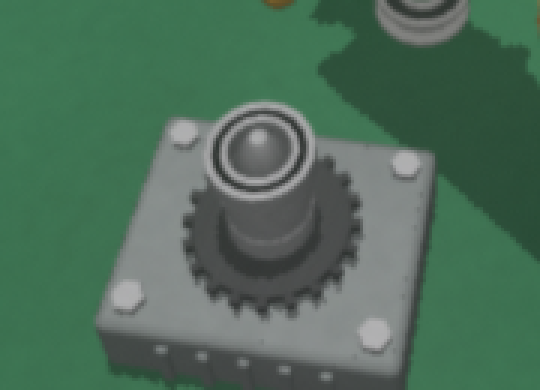

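The bearing is seated, with its top at 120–121 and level, shown at (262,150). Now the pulley.

play_rows(
  targets=[
    [0.12,-0.06,0,3,0],
    [0.12,-0.06,0,7,0],
    [0.12,-0.06,0,10.5,0],
    [0.12,-0.06,0,13,0],
    [0.12,-0.06,0,14.5,0],
    [0.12,-0.06,0,15.3,0],
    [0.12,-0.06,0,15.7,0],
    [0.12,-0.06,0,15.7,0],
    [0.12,-0.06,0,15.7,0],
    [0.12,-0.06,0,15.7,0],
  ],
)

```text
clock: 27.05
eef_pos: [470.6, 92.6, 28.5]
tool_rot: [3.14, -0.0, 1.571]
force: [0.2, 0.5, 0.0]
width: 75.5
gripper_force: 0.0
```

play_rows(
  targets=[
    [1,0,0,0,0],
    [1,0,0,0,0],
    [1,0,0,0,0],
    [1,0,0,0,0],
    [1,0,0,-1,0],
    [1,0,0,-3,0],
    [1,0,0,-7,0],
    [1,0,0,-11,0],
    [1,0,0,-14,0],
    [1,0,0,-16,0],
  ],
)

```text
clock: 28.05
eef_pos: [470.3, 92.5, 190.4]
tool_rot: [3.139, -0.001, 1.57]
force: [0.6, 0.9, -1.8]
width: 57.1
gripper_force: 64.8
```

Run:
```python
from m import *
im,d,L,P=held('w7.png'); slices(L,d,-2,36,40)
```

```text
28.05 [470.3  92.5 190.4] [ 3.1394e+00 -6.0000e-04  1.5704e+00] [ 0.6  0.9 -1.8] 57.053149783829596
-2 347 [[-11.5, -38.9, -4.0], [10.5, 39.2, -0.1]]
2 322 [[-11.7, -39.3, 0.0], [10.6, 38.9, 4.0]]
6 4733 [[-27.0, -31.9, 4.6], [29.8, 32.5, 7.9]]
10 4592 [[-23.5, -31.1, 8.1], [29.7, 31.1, 11.5]]
14 339 [[-10.7, -38.6, 12.1], [13.9, 37.9, 16.0]]
18 191 [[-10.7, -35.1, 16.1], [9.9, 30.7, 19.9]]
22 657 [[-10.5, -26.6, 20.3], [30.2, 23.8, 24.0]]
26 508 [[-10.6, -28.5, 24.0], [30.6, 25.7, 27.3]]
```

View pics/w7.png

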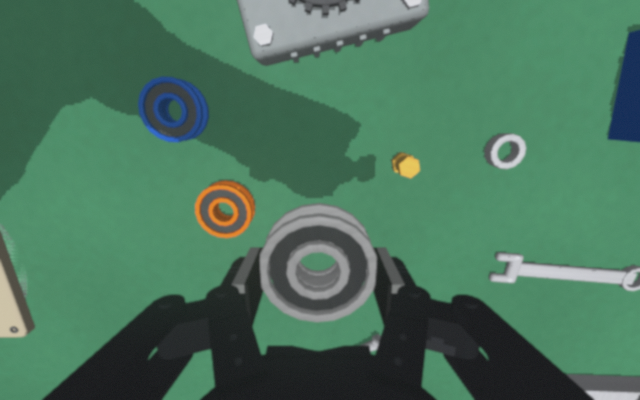

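The silver pulley is held (318,263), and the blue (173,108) and orange (224,210) ones are untouched. I'll move 40 mm past the pin so the wrist camera can see it past the pulley.

play_rows(
  targets=[
    [1,-3,0.5,0,0],
    [1,-7,1.1,0,0],
    [1,-12,1.8,0,0],
    [1,-17,2.5,0,0],
    [1,-22,3.3,0,0],
    [1,-27,4,0,0],
    [1,-32,4.8,0,0],
    [1,-36,5.4,0,0],
    [1,-39,5.9,0,0],
    [1,-41,6.2,0,0],
  ],
)

```text
clock: 29.1
eef_pos: [530.9, -320.7, 187.7]
tool_rot: [-3.141, 0.001, 1.567]
force: [-0.4, -0.1, -1.6]
width: 56.7
gripper_force: 64.8
```

play_rows(
  targets=[
    [1,-1,0,0,0],
    [1,-1,0,0,0],
    [1,-1,0,0,0],
    [1,-1,0,0,0],
    [1,-1,0,0,0],
    [1,-1,0,0,0],
  ],
)

```text
clock: 29.7
eef_pos: [532.2, -326.6, 187.9]
tool_rot: [3.141, -0.001, 1.572]
force: [-0.4, 0.2, -1.5]
width: 56.7
gripper_force: 64.8
```

Run:
```python
from m import *
im,d,L,P=held('w8.png'); slices(L,d,2,34,40)
for z in range(24,68,6):
    Q,m=blob(P,d,(532,-288),20,z-3,z+3)
    if len(Q)>8: print(z,len(Q),fitc(Q),Q.min(0).round(1),Q.max(0).round(1))
```

```text
29.7 [ 532.2 -326.6  187.9] [ 3.1415e+00 -5.0000e-04  1.5717e+00] [-0.4  0.2 -1.5] 56.73437222090817
2 325 [[-11.6, -38.8, 0.0], [10.5, 39.1, 4.0]]
6 4637 [[-26.9, -32.1, 4.6], [29.9, 32.3, 7.9]]
10 4657 [[-23.7, -30.9, 8.1], [29.9, 30.8, 11.5]]
14 340 [[-10.7, -39.0, 12.0], [12.7, 38.3, 16.0]]
18 193 [[-10.7, -32.7, 16.0], [9.9, 31.7, 20.0]]
22 628 [[-10.4, -26.0, 20.3], [30.2, 23.6, 24.0]]
26 540 [[-10.6, -28.5, 24.0], [30.6, 25.6, 27.5]]
24 13 (array([ 531.58205718, -290.66966051]), np.float64(7.857881645096275)) [ 525.5 -288.    21.6] [ 539.1 -282.8   26.9]
36 15 (array([ 531.58837186, -290.70904985]), np.float64(7.905520393004054)) [ 523.8 -288.7   33. ] [ 538.8 -282.8   38.8]
42 10 (array([ 531.65221036, -290.24448673]), np.float64(7.580889402356066)) [ 525.8 -287.2   40.4] [ 538.6 -282.6   43.8]
48 16 (array([ 531.57791505, -290.45563183]), np.float64(7.699223765252175)) [ 524.  -288.6   45.3] [ 537.5 -282.7   50.8]
54 82 (array([ 531.68788323, -290.43915214]), np.float64(7.169540661371084)) [ 524.2 -297.7   51.3] [ 539.2 -282.8   56.9]
60 122 (array([ 531.71124971, -290.38100932]), np.float64(5.122518616842275)) [ 525.2 -296.2   57.1] [ 538.2 -284.2   62.9]
66 52 (array([ 531.75192993, -290.49334452]), np.float64(2.5409689292453623)) [ 528.7 -293.5   63. ] [ 535.5 -287.4   66.6]
```

View pics/w8.png

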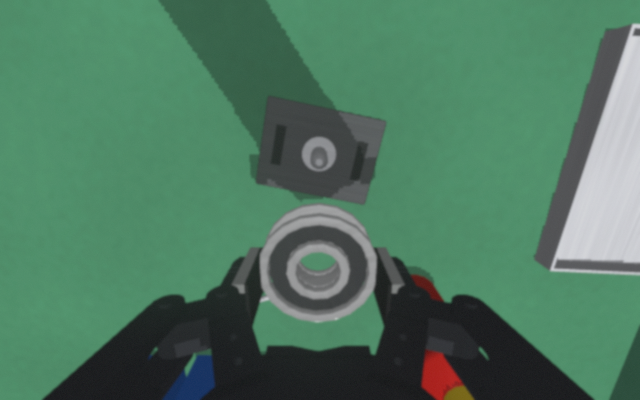

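The pin is at (319,155) and measures (531.7,−290.4), upright, with its tip at about 65. Corrected X is 532.9. I'll align and lower.

play_rows(
  targets=[
    [1,1.5,0.03,0,0],
    [1,2.8,0.06,0,0],
    [1,3.54,0.06,2,0],
    [1,3.54,0.06,4,0],
    [1,3.54,0.06,6,0],
    [1,3.54,0.06,7,0],
    [1,3.54,0.06,7.5,0],
    [1,3.54,0.06,7.5,0],
    [1,3.54,0.06,7.5,0],
    [1,3.54,0.06,7.5,0],
  ],
)

```text
clock: 30.75
eef_pos: [533.0, -292.6, 113.7]
tool_rot: [3.14, 0.001, 1.57]
force: [-0.3, -0.3, -0.6]
width: 57.1
gripper_force: 64.8
```

play_rows(
  targets=[
    [1,0.12,0,0.8,0],
    [1,0.12,0,1.8,0],
    [1,0.12,0,2.8,0],
    [1,0.12,0,3.8,0],
    [1,0.12,0,4.8,0],
    [1,0.12,0,5.7,0],
    [1,0.12,0,6.4,0],
    [1,0.12,0,6.8,0],
    [1,0.12,0,6.8,0],
    [1,0.12,0,6.8,0],
  ],
)

```text
clock: 31.75
eef_pos: [532.7, -291.2, 44.9]
tool_rot: [3.141, 0.0, 1.57]
force: [-0.3, 0.2, -1.2]
width: 57.0
gripper_force: 64.8
```

play_rows(
  targets=[
    [1,0,0,0.05,0],
    [1,0,0,0.05,0],
    [0.15,0,0,0.05,0],
    [0.15,0,0,0.05,0],
    [0.15,0,0,0.05,0],
    [0.15,0,0,-1,0],
    [0.15,0,0,-3,0],
    [0.15,0,0,-7,0],
    [0.3,0,0,-11,0],
    [0.4,0,0,-15,0],
  ],
)

```text
clock: 32.75
eef_pos: [532.2, -291.0, 196.9]
tool_rot: [-3.142, 0.0, 1.57]
force: [0.1, 0.1, -0.0]
width: 51.4
gripper_force: 0.0
```

play_rows(
  targets=[
    [0.4,3,0.9,0,0],
    [0.4,8,2.5,0,0],
    [0.4,12,3.8,0,0],
    [0.4,16,5,0,0],
    [0.4,21,6.6,0,0],
    [0.4,26,8.1,0,0],
    [0.4,31,9.7,0,0],
    [0.4,36,11.2,0,0],
    [0.4,40,12.5,0,0],
    [0.4,42.1,13.1,2,0],
  ],
)

```text
clock: 33.75
eef_pos: [666.3, 137.1, 177.4]
tool_rot: [3.135, -0.004, 1.578]
force: [0.2, -0.3, 0.2]
width: 51.1
gripper_force: 0.0
```

play_rows(
  targets=[
    [0.4,0,0,1,0],
    [0.4,0,0,2,0],
    [0.4,0,0,2,0],
    [0.4,0,0,2,0],
    [0.4,0,0,2,0],
    [0.4,0,0,2,0],
  ],
)

```text
clock: 34.35
eef_pos: [664.1, 129.1, 155.7]
tool_rot: [3.14, -0.0, 1.569]
force: [0.6, 0.7, -0.1]
width: 51.2
gripper_force: 0.0
```

Run:
```python
from m import *
im,d,P=meas()
for n in ('top','side'):
    im,d,c,T=snap(n); P=cloud(d,c,T); print(n,rim(P,d,(532,-289),45,38,2.5));
```

```text
34.35 [664.1 129.1 155.7] [ 3.1404e+00 -2.0000e-04  1.5691e+00] [ 0.6  0.7 -0.1] 51.176885951758656
spr None
slv None
brg None
pul None
col [663.5 130.3  17.9  14.1 679. ]
top [ 533.5 -288.8   30.1   36.7  242. ]
side [ 531.5 -289.2   30.7   37.6  166. ]
```

The pulley is seated, with its top at about 37.6 against 38 expected. Now the collar.

play_rows(
  targets=[
    [0.4,0.12,0.02,3,0],
    [0.4,0.12,0.02,6,0],
    [0.4,0.12,0.02,9,0],
    [0.4,0.12,0.02,11,0],
    [0.4,0.12,0.02,12.2,0],
    [0.4,0.12,0.02,12.7,0],
    [0.4,0.12,0.02,12.8,0],
    [0.4,0.12,0.02,12.8,0],
    [0.4,0.12,0.02,12.8,0],
  ],
)

```text
clock: 35.4
eef_pos: [664.7, 131.2, 28.0]
tool_rot: [3.14, -0.0, 1.571]
force: [-0.4, -0.4, 0.4]
width: 51.2
gripper_force: 0.0
```

play_rows(
  targets=[
    [1,0,0,0,0],
    [1,0,0,0,0],
    [1,0,0,0,0],
    [1,0,0,0,0],
    [1,0,0,-1,0],
    [1,0,0,-3,0],
    [1,0,0,-7,0],
    [1,0,0,-11,0],
    [1,0,0,-15,0],
    [1,0,0,-17,0],
  ],
)

```text
clock: 36.4
eef_pos: [665.5, 130.8, 201.6]
tool_rot: [3.136, -0.001, 1.57]
force: [0.3, 0.1, -1.2]
width: 33.2
gripper_force: 59.8
```

Run:
```python
from m import *
im,d,L,P=held('w9.png'); slices(L,d,6,36,32)
```

```text
36.4 [665.5 130.8 201.6] [ 3.1359e+00 -6.0000e-04  1.5702e+00] [ 0.3  0.1 -1.2] 33.21864194723232
6 286 [[-9.6, -31.0, 4.1], [10.6, 28.4, 7.9]]
10 266 [[-11.0, -31.1, 8.1], [10.6, 28.7, 12.0]]
14 2197 [[-17.4, -27.9, 12.4], [16.1, 25.4, 15.9]]
18 502 [[-12.2, -28.1, 16.0], [16.8, 24.6, 19.8]]
22 345 [[-12.3, -18.0, 20.1], [17.0, 14.8, 24.0]]
26 205 [[-12.4, -16.9, 24.1], [16.7, 14.2, 27.7]]
```

play_rows(
  targets=[
    [1,-3,-0.9,0,0],
    [1,-8,-2.5,0,0],
    [1,-12,-3.8,0,0],
    [1,-16,-5,0,0],
    [1,-21,-6.6,0,0],
    [1,-26,-8.1,0,0],
    [1,-31,-9.7,0,0],
    [1,-36,-11.3,0,0],
    [1,-40,-12.6,0,0],
    [1,-42,-13.2,0,0],
  ],
)

```text
clock: 37.45
eef_pos: [528.5, -294.8, 197.5]
tool_rot: [-3.141, 0.004, 1.564]
force: [-0.1, -0.4, -0.5]
width: 32.9
gripper_force: 59.8
```

play_rows(
  targets=[
    [1,0,0,0,0],
    [1,0,0,2,0],
    [1,0,0,4,0],
    [1,0,0,6,0],
    [1,0,0,7,0],
    [1,0,0,7,0],
    [1,0,0,7,0],
    [1,0,0,7,0],
  ],
)

```text
clock: 38.25
eef_pos: [532.4, -289.1, 127.8]
tool_rot: [3.14, 0.001, 1.571]
force: [0.4, 0.1, -0.1]
width: 33.2
gripper_force: 59.8
```

dX +0.4, dY −0.5, and 61 mm down to about 67.

play_rows(
  targets=[
    [1,-0.06,0.04,0.6,0],
    [1,-0.06,0.04,1.4,0],
    [1,-0.06,0.04,2.2,0],
    [1,-0.06,0.04,3.2,0],
    [1,-0.06,0.04,4.2,0],
    [1,-0.06,0.04,5.1,0],
    [1,-0.06,0.04,5.8,0],
    [1,-0.06,0.04,6.1,0],
    [1,-0.06,0.04,6.1,0],
    [1,-0.06,0.04,6.1,0],
  ],
)

```text
clock: 39.25
eef_pos: [531.7, -289.2, 66.2]
tool_rot: [-3.141, -0.001, 1.57]
force: [-1.6, 1.8, 4.8]
width: 33.2
gripper_force: 60.4
```

play_rows(
  targets=[
    [1,0,0,0.05,0],
    [1,0,0,0.05,0],
    [0.4,0,0,0.05,0],
    [0.4,0,0,0.05,0],
    [0.4,0,0,0.05,0],
    [0.4,0,0,-1,0],
    [0.4,0,0,-3,0],
    [0.4,0,0,-7,0],
    [0.4,0,0,-11,0],
    [0.4,0,0,-13,0],
  ],
)

```text
clock: 40.25
eef_pos: [533.2, -290.8, 199.9]
tool_rot: [3.137, 0.003, 1.57]
force: [0.3, 0.1, -0.9]
width: 51.2
gripper_force: 0.0
```

play_rows(
  targets=[
    [0.4,-2,0,0,0],
    [0.4,-4,0,0,0],
    [0.4,-4,0,0,0],
    [0.4,-4,0,0,0],
    [0.4,-4,0,0,0],
    [0.4,-4,0,0,0],
  ],
)

```text
clock: 40.85
eef_pos: [532.4, -328.0, 195.6]
tool_rot: [-3.141, -0.001, 1.572]
force: [-0.6, -0.5, 0.0]
width: 51.5
gripper_force: 0.0
```

Run:
```python
from m import *
im,d,L,P=held('w10.png'); cv2.imwrite('pics/w10c.png',cv2.resize(im[80:280,200:440,::-1],(720,600)))
for z in (38,52): print('w',z,rim(P,d,(532,-290),45,z,2.5))
for n in ('side','top'):
    im,d,c,T=snap(n); P=cloud(d,c,T)
    print(n,[rim(P,d,(532,-289),45,z,2.5) for z in (38,52)],[rim(P,d,(474,285),50,z,2.5) for z in (57.5,121)])
```

```text
40.85 [ 532.4 -328.   195.6] [-3.1412e+00 -1.2000e-03  1.5718e+00] [-0.6 -0.5  0. ] 51.52787393623121
w 38 [ 531.2 -290.4   29.9   37.7 1270. ]
w 52 [ 530.4 -290.5   17.9   52.1  771. ]
side [array([ 531.1, -289.9,   30.2,   37.8,  103. ]), array([ 530.9, -289. ,   18. ,   52.1,   65. ])] [array([ 473.2,  285.5,   44.5,   57.5, 1270. ]), array([474.6, 285.5,  26.4, 120.3, 688. ])]
top [array([ 533.7, -288.6,   30. ,   36.9,  186. ]), array([ 532.8, -288.2,   17.7,   51.3,  126. ])] [array([475.8, 285.9,  44.5,  57.1, 636. ]), array([477.2, 286.3,  26.2, 119.8, 367. ])]
```

View pics/w10c.png

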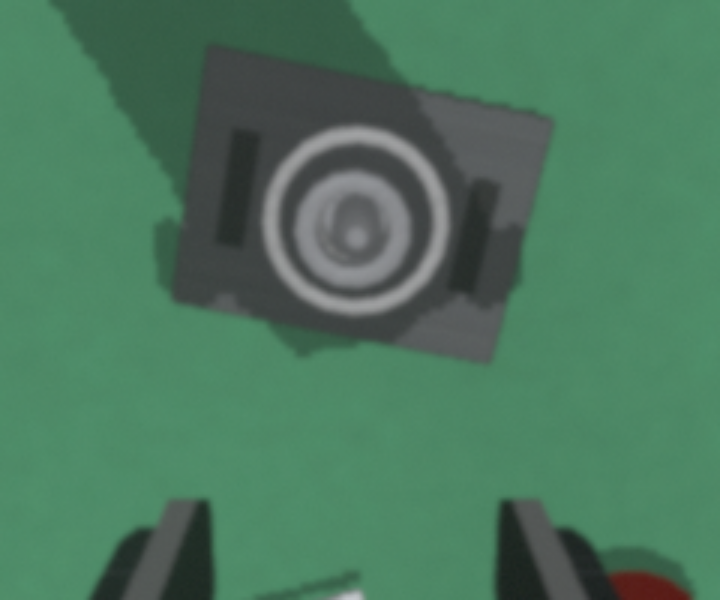

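The pulley top at 37.7 and collar top at 52.1 are level around the pin at (355,230), and the shaft stack is intact. The gripper is clear of everything, so I'm handing in.

```bash
python3 -c "
from cell import ctrl
print(ctrl.finish_job())"
```

```text
the job is handed in; nothing more can be done
None
```

The job is handed in at about 41 s of the 144 s allowed: the sprocket, sleeve and bearing are on the shaft, the pulley and collar are on the pin, and by the last camera check all sit flat, fully down and released; no verdict came back.

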